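# Stroke the slide-tray covers shut

## Robot

A 6-joint arm with a two-finger parallel gripper is mounted at the origin on a cart in front of the work surface, level with it; the furniture and walls round the work are solid. World frame = base frame: x ahead of the robot, y to its left, z up, the work surface at z = 0. Lengths are in m, angles in rad, forces in N, time in s.
With the tool pointing down it reaches from about 0.3 to 0.875 m from the base axis. Payload 6.4 kg.
Tool frame: the origin (TCP) lies between the finger pads, 19 mm behind the fingertips; this is the grasp point; z points along the fingers, y is the line along which they close (so a half turn about z gives the same grasp; the last joint's range is limited). The gripper opens to 85 mm and grips with 20 to 120 N. Pads are 22 mm wide; open, the fingers measure 114 mm over their backs; the gripper's body (76 mm by 85 mm) begins 54 mm behind the grasp point. The pads swing forward as they close: fully open they stand 13 mm farther back than shut.
Start: joints at [-1.373, 0.181, 1.607, -0, 1.354, -0.206], TCP at [0.226, -0.529, 0.25] pointing down, gripper open.
Joint ranges: [-2.99, 2.99], [-0.89, 2.07], [0.3, 2.58], [-1.14, 4.28], [0, 2.63], [-3.12, 3.12]. Speed limits (rad/s): [2.57, 2.57, 3.01, 3.14, 3.14, 3.14].

## Interface

Orientations are given as a unit quaternion [w, x, y, z].
In Python, from bench import ctrl gives the robot as it stands.
- The arm moves only by the shell command python3 -m pendant 'ROWS'. ROWS is JSON, a list that holds one entry, the list of rows, each a list of 7 numbers: the opening, from 0 (shut) to 1 (fully open), then the shift along the tool's x, y, z in mm, then the turn, a rotation vector about the tool's x, y, z in rad. A call has 1 to 5 rows; each row is the pose to reach, as a shift and turn from the pose commanded when the call began, along the tool's axes at that moment; what a row does not reach only later rows make up. A row lasts 1/12 s, in which the tool goes at most 41.7 mm and 7.16 degrees, less where a joint would pass 70% of its speed; a pose out of reach is approached as far as the arm can. A call with a gripper value outside its range is refused whole. The fingers move at their own pace and stop on an object; the grip force is fixed at half the most. Time passes only in rows, so rows that repeat a pose let the fingers close. It gives the time, the measured TCP pose, the force, the opening and the grip force at its end, in the units of the state.
- ctrl.get_obs(): the state, without advancing time (a new reading comes with each control period).
- ctrl.camera(name): name is "side" or "top" or "wrist"; returns the picture (384x512x3 uint8, red, green, blue); there is no depth.
- ctrl.camera_params(name): a dict with "mtx" (3x3 intrinsics, pixels), "distortion" ([k1, k2, p1, p2, k3] as OpenCV has them; the pictures are not rectified), "world_from_camera" (4x4, takes a point from camera to world coordinates); the wrist camera has in their place "tool_from_camera" (4x4, takes a point from camera to tool coordinates, whose origin is the TCP and whose axes are the flange's). Camera axes: x right, y down, z forward; pixel columns grow to the right and rows downward; lengths in m; the calibration is good to about 2 mm. A picture is of the moment at which its call begins: read the wrist's pose just before it. camera_params takes no time and is no camera call.
- ctrl.hand_in(): hands the job in; it is judged then, once.
Trained networks look in the newest picture that a camera, given by its name, has taken for a name from the list of things; names that differ only in an ending like _2 or _b are one class to them, and where a whole thing is asked for, a point or a joint stands for the part that bears it (a point fixed in the world has none). Each returns a list of dicts, best first, with "confidence" (0 to 1); they miss things now and then, are a little off and sometimes report something else, mostly with a low value. They report only what shows in the picture. A call takes as long as a camera call.
- ctrl.boxes_of(camera, name): "point" ([column, row] as shares, 0 to 1, of the picture: columns of its width, rows of its height, amid what is visible of it).
The state is a dict: "time_s": time; "q": joint angles; "dq": joint speeds; "joint_efforts": joint torques, N m; "eef_pos": TCP position; "eef_rot": TCP orientation; "wrist_force": force on the tool from outside, world axes, zero at the start; "torque": the same for the moment, N m; "opening": opening from 0.0 (shut) to 1.0 (fully open); "grasp_force": force on a finger pad.
Only numpy, scipy, OpenCV 4.12 (cv2) and the standard library are available. Lean on these libraries where they do the work, as an engineer would, in place of code of your own. Each camera call takes 0.05 s, during which the arm holds its last target. There are 200 camera calls.

## Task

The covers of the microscope-slide tray have been left ajar. Stroke them all shut, flush with the tray top, in one gentle run of the fingertips along the row, from the hinge side of the first cover to beyond the last, without lifting the fingers off the row in between. Only stroke the tray: do not lift it, press hard on it or push it away, and leave the cup, timer and pen beside it alone.

Things in the scene. Friction and masses are not known exactly. Their poses are not given: they have to be found in the camera images.
- tray: Grey plastic slide tray, loose, 0.93 kg, rubber feet: 236 mm (its x) by 92 mm (its y), 22 mm high, at any yaw. Origin: centre of underside. Six bays in a row along x, each with a white cover hinged across the row at its -x side (hinges at x = -101, -67, -33, 1, 35, 69 mm, 20.5 mm up). A flat 16 mm land at each end; with covers shut the top is flush, 22 mm above the desk.
- row_start (a point): Point on top of the tray, in the middle of the flat end land before the first cover (tray x = -110 mm, y = 0, z = 22 mm). A stroke from here to row_end runs over each cover from its hinge to its free edge.
- row_end (a point): Point on top of the tray, in the middle of the flat end land after the last cover (tray x = +110 mm, y = 0, z = 22 mm).
- cover0 (a joint): Angle of the first cover counted from row_start (rad): 0 = shut and flush with the tray top, positive = its free edge (the +x edge) raised, up to 1.2; starts at 0.3 to 0.55. Plate 32 mm along the row, 78 mm across, 3 mm thick; light friction hinge (0.006 N m), stays where left, no spring or catch.
- cover1 (a joint): Angle of the second cover counted from row_start (rad): 0 = shut and flush with the tray top, positive = its free edge (the +x edge) raised, up to 1.2; starts at 0.3 to 0.55. Plate 32 mm along the row, 78 mm across, 3 mm thick; light friction hinge (0.006 N m), stays where left, no spring or catch.
- cover2 (a joint): Angle of the third cover counted from row_start (rad): 0 = shut and flush with the tray top, positive = its free edge (the +x edge) raised, up to 1.2; starts at 0.3 to 0.55. Plate 32 mm along the row, 78 mm across, 3 mm thick; light friction hinge (0.006 N m), stays where left, no spring or catch.
- cover3 (a joint): Angle of the fourth cover counted from row_start (rad): 0 = shut and flush with the tray top, positive = its free edge (the +x edge) raised, up to 1.2; starts at 0.3 to 0.55. Plate 32 mm along the row, 78 mm across, 3 mm thick; light friction hinge (0.006 N m), stays where left, no spring or catch.
- cover4 (a joint): Angle of the fifth cover counted from row_start (rad): 0 = shut and flush with the tray top, positive = its free edge (the +x edge) raised, up to 1.2; starts at 0.3 to 0.55. Plate 32 mm along the row, 78 mm across, 3 mm thick; light friction hinge (0.006 N m), stays where left, no spring or catch.
- cover5 (a joint): Angle of the last cover counted from row_start (rad): 0 = shut and flush with the tray top, positive = its free edge (the +x edge) raised, up to 1.2; starts at 0.3 to 0.55. Plate 32 mm along the row, 78 mm across, 3 mm thick; light friction hinge (0.006 N m), stays where left, no spring or catch.
- cup: Specimen cup with a yellow screw lid, 64 mm diameter, 64 mm high, standing beside the tray; origin: centre of the underside. Bystander.
- countdown: White digital timer lying face up, 66 x 62 x 18 mm, beside the tray; origin: centre of the underside. Bystander.
- ballpen: Ballpoint pen lying beside the tray, 145 mm long (its y), 11 mm thick; origin: centre of the underside. Bystander.

How it is judged:
On the way, in this order (a step that is already met when the one before it is completed fails the run):
1. the first cover is stroked shut (value of joint cover0 below 0.1 rad and horizontal distance between the grasp point and row_start below 0.079 m and height (world z) of the grasp point below 0.066 m), for 0.05 s.
2. the second cover is stroked shut (value of joint cover1 below 0.1 rad and horizontal distance between the grasp point and row_start below 0.113 m and height (world z) of the grasp point below 0.066 m), for 0.05 s.
3. the third cover is stroked shut (value of joint cover2 below 0.1 rad and horizontal distance between the grasp point and row_start below 0.147 m and height (world z) of the grasp point below 0.066 m), for 0.05 s.
4. the fourth cover is stroked shut (value of joint cover3 below 0.1 rad and horizontal distance between the grasp point and row_start below 0.181 m and height (world z) of the grasp point below 0.066 m), for 0.05 s.
5. the fifth cover is stroked shut (value of joint cover4 below 0.1 rad and horizontal distance between the grasp point and row_start below 0.215 m and height (world z) of the grasp point below 0.066 m), for 0.05 s.
6. the last cover is stroked shut (value of joint cover5 below 0.1 rad and horizontal distance between the grasp point and row_start below 0.249 m and height (world z) of the grasp point below 0.066 m), for 0.05 s.
At the end, for the whole second after the job is handed in: All six covers shut to within 0.10 rad (free edge under about 3.2 mm proud); the tray flat and at rest on the desk within 30 mm of where it was; cup, timer and pen within 20 mm of where they were (value of joint each of cover0, cover1, cover2, cover3, cover4, cover5 below 0.1 rad and distance of tray from where it was at the start of the episode below 0.03 m and height (world z) of tray below 0.01 m and angle between tray's own z axis and vertical below 0.05 rad and linear speed of tray below 0.02 m/s and distance of each of cup, countdown, ballpen from where it was at the start of the episode below 0.02 m); the robot touches nothing.
It fails at once if the fingers are lifted off the row (TCP more than 66 mm above the desk, so fingertips about 25 mm above the shut covers) after the first cover is shut and before the last is (value of joint cover0 below 0.1 rad and value of joint cover5 above 0.1 rad and height (world z) of the grasp point above 0.066 m).
It fails at once if the robot presses on the tray or its covers with more than 30 N (contact force between any of the arm, the fingers and tray above 30 N).
It fails at once if the tray is lifted or tipped (height (world z) of tray above 0.01 m or angle between tray's own z axis and vertical above 0.1 rad).
It fails at once if the tray is pushed more than 30 mm away (distance of tray from where it was at the start of the episode above 0.03 m).
It fails at once if the cup, timer or pen is moved more than 20 mm (distance of any of cup, countdown, ballpen from where it was at the start of the episode above 0.02 m).
It also fails if it takes over 45 s, if anything falls off the work surface, if the arm or the gripper's body presses on something with over 40 N, if the wrist force passes 120 N, or if a joint passes its speed limit or range.

## Working session

There is one attempt and no reset: what is moved stays moved. The work goes in short steps, Python scripts to look and compute and a shell command to move; the robot and the scene stay as the last step left them, time stands still between calls to the robot, and variables do not carry over. Pictures are saved under pics/ and viewed, at most 10 in all, crops included, and the job is handed in when it is done.

```bash
mkdir -p pics; ls; python3 - <<'E'
from bench import ctrl
import cv2,numpy as np
np.set_printoptions(precision=4,suppress=True)
for c in("top","side"):
    im=ctrl.camera(c); cv2.imwrite(f"pics/{c}0.png",im[:,:,::-1])
    p=ctrl.camera_params(c); print(c,p)
    for n in("tray","row_start","row_end","cover0","cover5","cup","countdown","ballpen"):
        print(n,[(np.array(d["point"])*[512,384],round(d["confidence"],2)) for d in ctrl.boxes_of(c,n)[:2]])
o=ctrl.get_obs();print(o)
E
```

```text
pics
top {'mtx': array([[455.9325,   0.    , 261.3749],
       [  0.    , 455.9325, 186.6002],
       [  0.    ,   0.    ,   1.    ]]), 'distortion': array([-0.0601,  0.    ,  0.    ,  0.    ,  0.    ]), 'world_from_camera': array([[-0.0267, -0.9885,  0.149 ,  0.4089],
       [-0.9996,  0.0262, -0.0058, -0.0302],
       [ 0.0019, -0.1491, -0.9888,  0.9007],
       [ 0.    ,  0.    ,  0.    ,  1.    ]])}
tray [(array([284.6208, 187.2   ]), 0.59)]
row_start [(array([286.72, 187.2 ]), 0.79)]
row_end [(array([286.208 , 185.3184]), 0.87), (array([294.1952, 172.6848]), 0.7)]
cover0 [(array([283.4944, 191.3088]), 0.75), (array([306.688 , 147.8016]), 0.71)]
cover5 [(array([283.4944, 191.3088]), 0.75), (array([306.688 , 147.8016]), 0.71)]
cup [(array([355.4816, 183.2064]), 0.58)]
countdown [(array([251.8016, 126.1056]), 0.65), (array([286.9248, 185.3952]), 0.18)]
ballpen [(array([212.48  , 196.1088]), 0.73), (array([285.184 , 187.5072]), 0.25)]
side {'mtx': array([[439.5131,   0.    , 251.4176],
       [  0.    , 439.5131, 186.7491],
       [  0.    ,   0.    ,   1.    ]]), 'distortion': arra
[... 515 characters left out ...]
 [(array([269.4144, 179.5968]), 0.73), (array([272.2816, 183.2064]), 0.71)]
cup [(array([296.9088, 143.8848]), 0.61)]
countdown [(array([216.2176, 171.9168]), 0.57)]
ballpen [(array([244.3776, 219.1104]), 0.5)]
{'time_s': 0.9, 'q': array([-1.3733,  0.1808,  1.607 ,  0.    ,  1.3538, -0.2063]), 'dq': array([-0.0009, -0.0011, -0.002 ,  0.001 , -0.0026,  0.0021]), 'joint_efforts': array([ -0.0019, -44.4847, -35.1682,  -0.0004,   0.0007,   0.    ]), 'eef_pos': array([ 0.2259, -0.5288,  0.25  ]), 'eef_rot': array([-0.    ,  0.9797,  0.2005,  0.    ]), 'wrist_force': array([ 0.3315, -0.0716, -0.3231]), 'torque': array([-0.0127,  0.0117, -0.0119]), 'grasp_force': 0.0, 'opening': 0.9949124339667518}
```

```bash
python3 - <<'E'
import cv2
a=cv2.imread("pics/top0.png")[90:290,190:400]; cv2.imwrite("pics/topc.png",cv2.resize(a,None,fx=2.9,fy=2.9,interpolation=2))
a=cv2.imread("pics/side0.png")[90:280,160:380]; cv2.imwrite("pics/sidec.png",cv2.resize(a,None,fx=3,fy=3,interpolation=2))
E
```

```text
(no output)
```

View pics/topc.png

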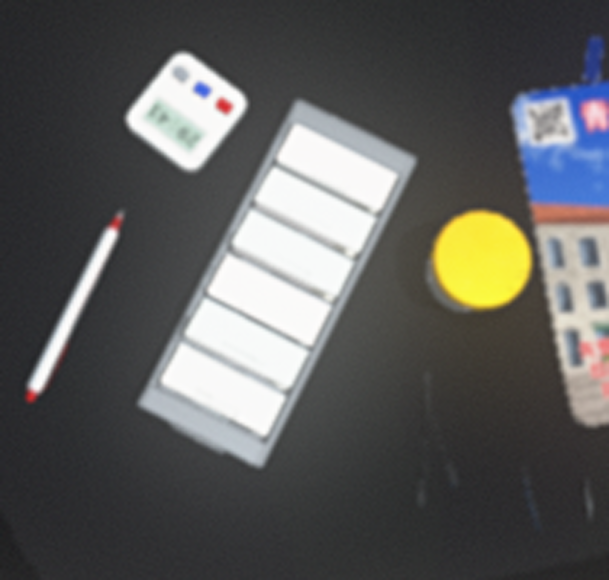

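View pics/sidec.png

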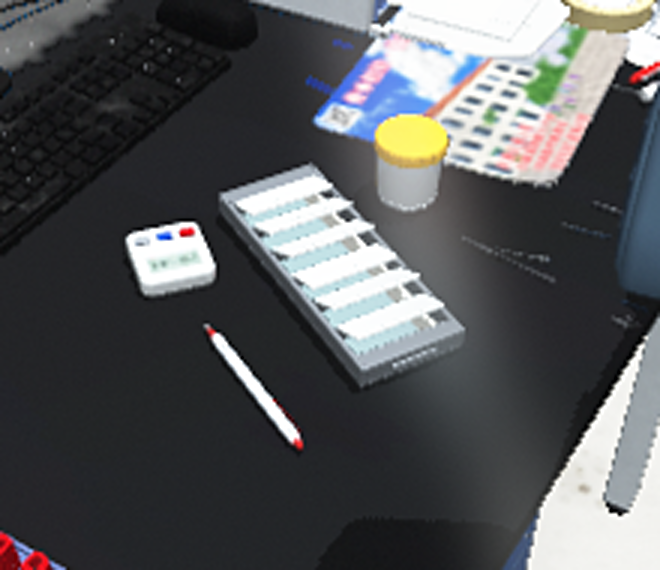

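The top view shows the tray running from its far end (crop 356,129) to its near, labelled end (201,436). In the side view the gaps open towards the near end, so the hinges are on the far side: row_start is far and row_end is near the robot.

```bash
cat > h.py <<'E'
from bench import ctrl
import cv2,numpy as np
from scipy.spatial.transform import Rotation as R
np.set_printoptions(precision=4,suppress=True)
def ray(cam,px,z):
    p=ctrl.camera_params(cam); u=cv2.undistortPoints(np.array(px,float).reshape(-1,1,2),p["mtx"],p["distortion"])[:,0]
    T=p["world_from_camera"]; d=np.c_[u,np.ones(len(u))]@T[:3,:3].T; o=T[:3,3]
    return o+d*((z-o[2])/d[:,2])[:,None]
def pose():
    o=ctrl.get_obs(); q=o["eef_rot"]; return o,R.from_quat([q[1],q[2],q[3],q[0]])
E
python3 - <<'E'
from h import *
top=ray("top",np.array([(297,100),(416,158),(263,467),(139,405)])/2.9+[190,90],.022)
side=ray("side",np.array([(219,200),(314,165),(464,328),(361,375)])/3+[160,90],.022)
for c in(top,side):
    m=c.mean(0); a=(c[0]+c[1]-c[2]-c[3])/2
    print(c,m,np.linalg.norm(a),np.degrees(np.arctan2(a[1],a[0])), np.linalg.norm(c[0]-c[1]))
m=top.mean(0);a=(top[0]+top[1]-top[2]-top[3]);a/=np.linalg.norm(a)
o,r=pose(); s=m+.11*a;e=m-.11*a;print("start",s,"end",e)
print("shift to start, tool mm",r.inv().apply(s+[0,0,.0]-o["eef_pos"])*1000)
yaw=np.arctan2(*r.apply([1,0,0])[[1,0]]);print("turn tool z",yaw-np.arctan2(a[1],a[0]))
E
```

```text
[[ 0.6648 -0.1006  0.022 ]
 [ 0.6219 -0.1804  0.022 ]
 [ 0.4159 -0.069   0.022 ]
 [ 0.4588  0.0119  0.022 ]] [ 0.5403 -0.0845  0.022 ] 0.23447873307682898 -28.520590882345086 0.09062933134006818
[[ 0.6596 -0.0941  0.022 ]
 [ 0.6176 -0.179   0.022 ]
 [ 0.4158 -0.0676  0.022 ]
 [ 0.4569  0.0173  0.022 ]] [ 0.5375 -0.0808  0.022 ] 0.23091149644213993 -28.846195084838605 0.09474702854714553
start [ 0.637 -0.137  0.022] end [ 0.4437 -0.032   0.022 ]
shift to start, tool mm [ 531.9146 -198.7208  227.9999]
turn tool z 0.9015412882808398
```

```bash
python3 -m pendant '[[[0,38,-14,0,0,0,0.12],[0,76,-28,0,0,0,0.24],[0,114,-42,0,0,0,0.36],[0,152,-57,0,0,0,0.48],[0,190,-71,0,0,0,0.6]]]'
python3 - <<'E'
from h import *
o,r=pose();s=np.array([.539,-.083,0])+.114*np.array([np.cos(-.4995),np.sin(-.4995),0])
print(s,r.inv().apply(s-o["eef_pos"])*1000,r.as_rotvec(), np.arctan2(*r.apply([1,0,0])[[1,0]])+.4995)
E
```

```text
time_s: 1.32
eef_pos: [0.3687, -0.3924, 0.2501]
eef_rot: [0.0, 0.996, -0.092, 0.0]
wrist_force: [-0.1, -0.9, 0.0]
opening: 0.299
grasp_force: 0.0
[ 0.6391 -0.1376  0.    ] [ 218.809  -300.255   250.1352] [ 3.1279 -0.2903  0.0004] 0.31444300552611726
```

```bash
python3 -m pendant '[[[0,22,-30,10,0,0,0.08],[0,44,-60,20,0,0,0.16],[0,66,-90,30,0,0,0.24],[0,88,-120,40,0,0,0.31],[0,110,-150,50,0,0,0.31]]]'
python3 - <<'E'
from h import *
o,r=pose();s=np.array([.539,-.083,0])+.114*np.array([np.cos(-.4995),np.sin(-.4995),0])
print(r.inv().apply(s-o["eef_pos"])*1000, np.arctan2(*r.apply([1,0,0])[[1,0]])+.4995)
E
```

```text
time_s: 1.73
eef_pos: [0.5039, -0.2643, 0.1998]
eef_rot: [0.0, 0.97, -0.244, 0.0]
wrist_force: [0.9, -0.2, -0.5]
opening: -0.001
grasp_force: 0.0
[  59.0941 -175.6204  199.7701] 0.006862251413324694
```

```bash
python3 -m pendant '[[[0,12,-35,16,0,0,0],[0,24,-70,32,0,0,0],[0,36,-105,48,0,0,0],[0,47,-140,64,0,0,0],[0,58,-175,80,0,0,0]]]'
python3 -m pendant '[[[0,0,0,0,0,0,0],[0,0,0,0,0,0,0]]]'
python3 - <<'E'
from h import *
o,r=pose();s=np.array([.539,-.083,0])+.114*np.array([np.cos(-.4995),np.sin(-.4995),0])
print(r.inv().apply(s-o["eef_pos"])*1000, np.arctan2(*r.apply([1,0,0])[[1,0]])+.4995,o["wrist_force"])
im=ctrl.camera("wrist");cv2.imwrite("pics/w1.png",im[:,:,::-1])
im=ctrl.camera("side")[60:260,140:380];cv2.imwrite("pics/s1.png",cv2.resize(im[:,:,::-1],None,fx=3,fy=3,interpolation=2))
E
```

```text
time_s: 2.15
eef_pos: [0.6373, -0.137, 0.1192]
eef_rot: [0.0, 0.97, -0.242, 0.0]
wrist_force: [0.1, -0.4, -0.4]
opening: 0.002
grasp_force: 0.0
time_s: 2.32
eef_pos: [0.6361, -0.1363, 0.1179]
eef_rot: [-0.0, 0.971, -0.24, -0.002]
wrist_force: [-0.3, -0.3, -0.3]
opening: 0.0
grasp_force: 0.0
[  3.6767  -0.2631 117.8969] 0.01409080533798962 [-0.3191 -0.2765 -0.2956]
```

View pics/w1.png

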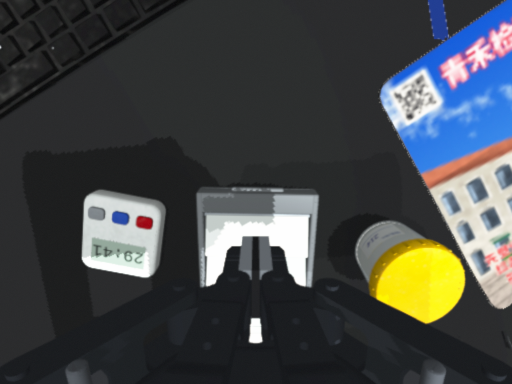

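View pics/s1.png

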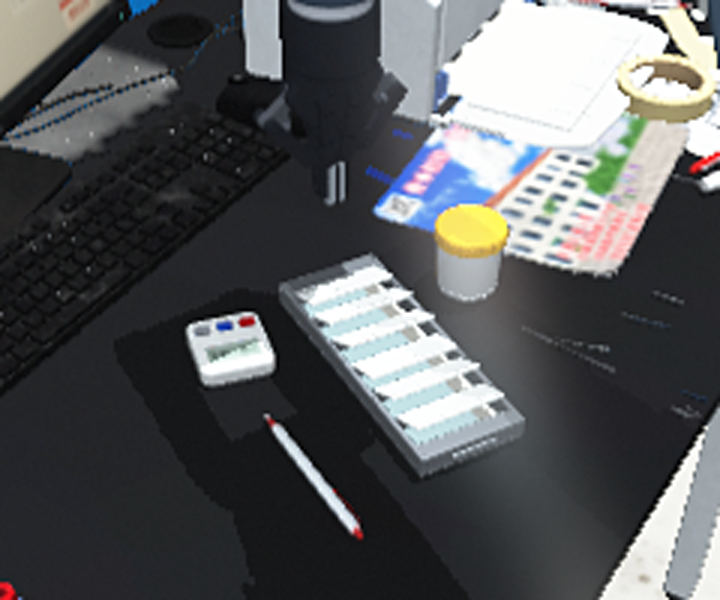

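The wrist view shows the tray (columns 197–320) centred under the fingers (column 257). The side view shows the covers open towards the near end, and the closed fingers above the far land. I'm descending.

```bash
python3 -m pendant '[[[0,3,0,20,0,0,0.014],[0,3,0,40,0,0,0.014],[0,3,0,58,0,0,0.014],[0,3,0,66,0,0,0.014],[0,3,0,66,0,0,0.014]]]'
python3 -m pendant '[[[0,0,0,2,0,0,0],[0,0,0,4,0,0,0],[0,0,0,4,0,0,0],[0,0,0,4,0,0,0]]]'
```

```text
time_s: 2.83
eef_pos: [0.637, -0.1408, 0.0527]
eef_rot: [-0.0, 0.968, -0.25, -0.001]
wrist_force: [0.5, -0.3, -0.5]
opening: 0.002
grasp_force: 0.0
time_s: 3.17
eef_pos: [0.6393, -0.1403, 0.0511]
eef_rot: [0.0, 0.969, -0.249, 0.001]
wrist_force: [0.7, 0.2, -0.5]
opening: 0.003
grasp_force: 0.0
```

```bash
python3 -m pendant '[[[0,0,0,2,0,0,0],[0,0,0,4,0,0,0],[0,0,0,6,0,0,0],[0,0,0,6,0,0,0],[0,0,0,6,0,0,0]]]'
python3 -m pendant '[[[0,0,0,1,0,0,0],[0,0,0,1,0,0,0],[0,0,0,1,0,0,0]]]'
```

```text
time_s: 3.58
eef_pos: [0.6385, -0.1398, 0.0436]
eef_rot: [-0.0, 0.969, -0.249, -0.0]
wrist_force: [-0.8, 1.2, 0.4]
opening: 0.002
grasp_force: 0.0
time_s: 3.83
eef_pos: [0.6387, -0.1399, 0.0429]
eef_rot: [-0.0, 0.969, -0.249, -0.0]
wrist_force: [0.3, -0.7, 0.3]
opening: -0.004
grasp_force: 0.0
```

```bash
python3 -m pendant '[[[0,0,0,1,0,0,0],[0,0,0,1,0,0,0],[0,0,0,1,0,0,0]]]'
python3 -m pendant '[[[0,0,0,0.7,0,0,0],[0,0,0,0.7,0,0,0],[0,0,0,0.7,0,0,0]]]'
```

```text
time_s: 4.08
eef_pos: [0.6387, -0.1399, 0.042]
eef_rot: [-0.0, 0.969, -0.249, -0.0]
wrist_force: [1.2, 0.5, 0.9]
opening: 0.004
grasp_force: 0.0
time_s: 4.33
eef_pos: [0.6387, -0.1399, 0.0412]
eef_rot: [-0.0, 0.969, -0.249, -0.0]
wrist_force: [0.3, -0.3, -0.4]
opening: -0.0
grasp_force: 0.0
```

```bash
python3 -m pendant '[[[0,0,0,0.5,0,0,0],[0,0,0,0.5,0,0,0],[0,0,0,0.5,0,0,0]]]'
```

```text
time_s: 4.58
eef_pos: [0.6387, -0.14, 0.0408]
eef_rot: [-0.0, 0.969, -0.249, 0.0]
wrist_force: [-0.9, -0.4, -0.4]
opening: 0.0
grasp_force: 0.1
```

```bash
python3 -m pendant '[[[0,0,0,0.5,0,0,0],[0,0,0,0.5,0,0,0],[0,0,0,0.5,0,0,0]]]'
```

```text
time_s: 4.83
eef_pos: [0.6388, -0.1399, 0.0408]
eef_rot: [0.0, 0.969, -0.249, 0.0]
wrist_force: [-1.9, 0.7, 5.5]
opening: -0.003
grasp_force: 2.6
```

Contact with the land came at TCP z ≈ 0.0408. I'm raising 0.7 mm and starting the stroke.

```bash
python3 -m pendant '[[[0,0,0,-0.7,0,0,0],[0,-4,0,-0.7,0,0,0],[0,-8,0,-0.7,0,0,0],[0,-12,0,-0.7,0,0,0],[0,-16,0,-0.7,0,0,0]]]'
python3 -m pendant '[[[0,-4,0,0,0,0,0],[0,-8,0,0,0,0,0],[0,-12,0,0,0,0,0],[0,-16,0,0,0,0,0],[0,-20,0,0,0,0,0]]]'
```

```text
time_s: 5.25
eef_pos: [0.6241, -0.1319, 0.0408]
eef_rot: [-0.0, 0.969, -0.249, -0.0]
wrist_force: [0.5, 0.1, 0.1]
opening: 0.0
grasp_force: 0.2
time_s: 5.67
eef_pos: [0.6066, -0.1223, 0.0408]
eef_rot: [-0.0, 0.969, -0.249, -0.0]
wrist_force: [-0.0, 0.1, 0.9]
opening: -0.002
grasp_force: 0.0
```

```bash
python3 - <<'E'
from h import *
im=ctrl.camera("side")[110:230,190:360];cv2.imwrite("pics/s2.png",cv2.resize(im[:,:,::-1],None,fx=4.5,fy=4.5,interpolation=2))
E
```

```text
(no output)
```

View pics/s2.png

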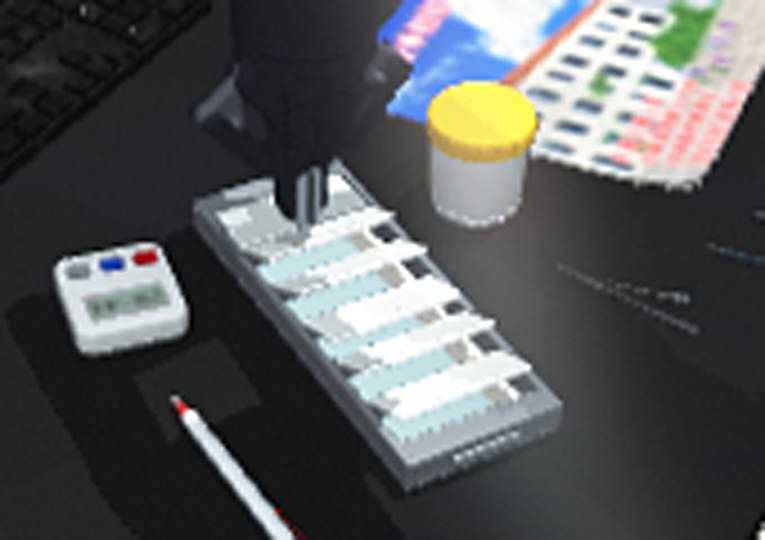

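The first cover is shut (around 270,215) and the next five are still raised, so I'm continuing the stroke.

```bash
python3 -m pendant '[[[0,-5,0,0,0,0,0],[0,-10,0,0,0,0,0],[0,-15,0,0,0,0,0],[0,-20,0,0,0,0,0],[0,-25,0,0,0,0,0]]]'
python3 -m pendant '[[[0,-5,0,0,0,0,0],[0,-10,0,0,0,0,0],[0,-15,0,0,0,0,0],[0,-20,0,0,0,0,0],[0,-25,0,0,0,0,0]]]'
```

```text
time_s: 6.13
eef_pos: [0.5845, -0.1101, 0.0408]
eef_rot: [-0.0, 0.969, -0.249, -0.0]
wrist_force: [-0.5, -0.0, -0.3]
opening: 0.001
grasp_force: 0.1
time_s: 6.55
eef_pos: [0.5628, -0.0982, 0.041]
eef_rot: [-0.0, 0.969, -0.249, -0.0]
wrist_force: [0.5, -0.6, 0.5]
opening: -0.002
grasp_force: 0.1
```

```bash
python3 -m pendant '[[[0,-5,0,0,0,0,0],[0,-10,0,0,0,0,0],[0,-15,0,0,0,0,0],[0,-20,0,0,0,0,0],[0,-25,0,0,0,0,0]]]'
python3 -m pendant '[[[0,-5,0,0,0,0,0],[0,-10,0,0,0,0,0],[0,-15,0,0,0,0,0],[0,-20,0,0,0,0,0],[0,-25,0,0,0,0,0]]]'
```

```text
time_s: 6.97
eef_pos: [0.5414, -0.0864, 0.0412]
eef_rot: [0.0, 0.969, -0.249, 0.001]
wrist_force: [0.7, -0.1, -0.1]
opening: 0.004
grasp_force: 0.4
time_s: 7.38
eef_pos: [0.5189, -0.0741, 0.0409]
eef_rot: [-0.0, 0.969, -0.249, -0.0]
wrist_force: [-0.2, -0.6, 0.1]
opening: -0.007
grasp_force: 0.1
```

```bash
python3 -m pendant '[[[0,-5,0,0,0,0,0],[0,-10,0,0,0,0,0],[0,-15,0,0,0,0,0],[0,-20,0,0,0,0,0],[0,-25,0,0,0,0,0]]]'
python3 -m pendant '[[[0,-5,0,0,0,0,0],[0,-10,0,0,0,0,0],[0,-15,0,0,0,0,0],[0,-20,0,0,0,0,0],[0,-25,0,0,0,0,0]]]'
```

```text
time_s: 7.8
eef_pos: [0.4969, -0.062, 0.0409]
eef_rot: [-0.0, 0.969, -0.249, -0.0]
wrist_force: [0.0, 0.4, -0.8]
opening: -0.003
grasp_force: 0.1
time_s: 8.22
eef_pos: [0.4753, -0.0501, 0.041]
eef_rot: [-0.0, 0.969, -0.249, 0.0]
wrist_force: [0.1, 0.2, -0.1]
opening: -0.001
grasp_force: 0.2
```

```bash
python3 -m pendant '[[[0,-5,0,0,0,0,0],[0,-10,0,0,0,0,0],[0,-15,0,0,0,0,0],[0,-20,0,0,0,0,0],[0,-25,0,0,0,0,0]]]'
python3 -m pendant '[[[0,-5,0,0,0,0,0],[0,-10,0,0,0,0,0],[0,-15,0,0,0,0,0],[0,-15,0,0,0,0,0]]]'
python3 - <<'E'
from h import *
im=ctrl.camera("side")[110:230,190:360];cv2.imwrite("pics/s3.png",cv2.resize(im[:,:,::-1],None,fx=4.5,fy=4.5,interpolation=2))
E
```

```text
time_s: 8.63
eef_pos: [0.4533, -0.0379, 0.0409]
eef_rot: [-0.0, 0.969, -0.249, -0.0]
wrist_force: [0.6, -0.7, 0.3]
opening: 0.0
grasp_force: 0.0
time_s: 8.97
eef_pos: [0.4396, -0.0304, 0.0408]
eef_rot: [-0.0, 0.969, -0.249, -0.001]
wrist_force: [-0.4, 1.4, -0.0]
opening: 0.001
grasp_force: 0.0
```

View pics/s3.png

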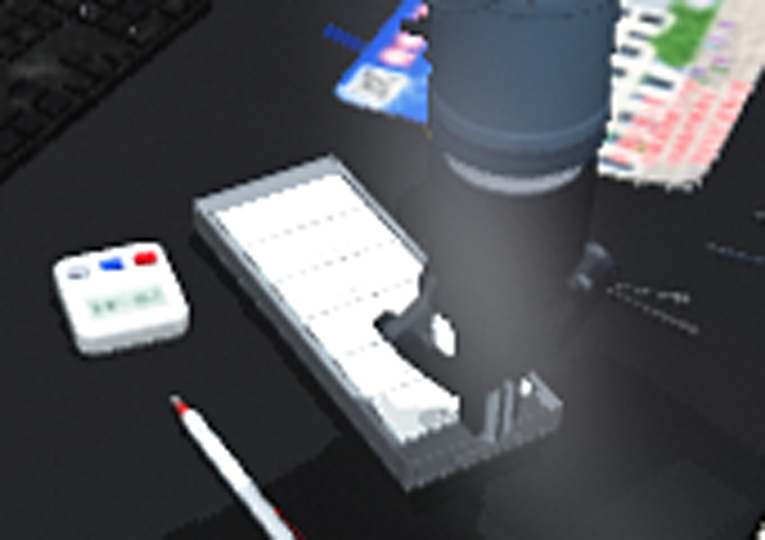

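All the covers look shut and the fingers are on the end land (500,415). I'm moving 10 mm further, then lifting clear and checking.

```bash
python3 -m pendant '[[[0,-5,0,0,0,0,0],[0,-10,0,0,0,0,0],[0,-15,0,-15,0,0,0],[0,-20,0,-45,0,0,0],[0,-30,0,-80,0,0,0]]]'
python3 -m pendant '[[[0,-20,0,-30,0,0,0],[0,-40,0,-60,0,0,0],[0,-60,0,-90,0,0,0],[0,-60,0,-90,0,0,0],[0,-60,0,-90,0,0,0]]]'
python3 - <<'E'
from h import *
im=ctrl.camera("side")[110:230,190:360];cv2.imwrite("pics/s4.png",cv2.resize(im[:,:,::-1],None,fx=4.5,fy=4.5,interpolation=2))
E
```

```text
time_s: 9.43
eef_pos: [0.4127, -0.0161, 0.1203]
eef_rot: [-0.0, 0.968, -0.249, -0.002]
wrist_force: [1.0, 0.3, 1.2]
opening: -0.001
grasp_force: 0.0
time_s: 9.85
eef_pos: [0.3624, 0.0125, 0.2128]
eef_rot: [0.0, 0.969, -0.248, 0.003]
wrist_force: [0.2, 0.0, -0.2]
opening: -0.002
grasp_force: 0.0
```

View pics/s4.png

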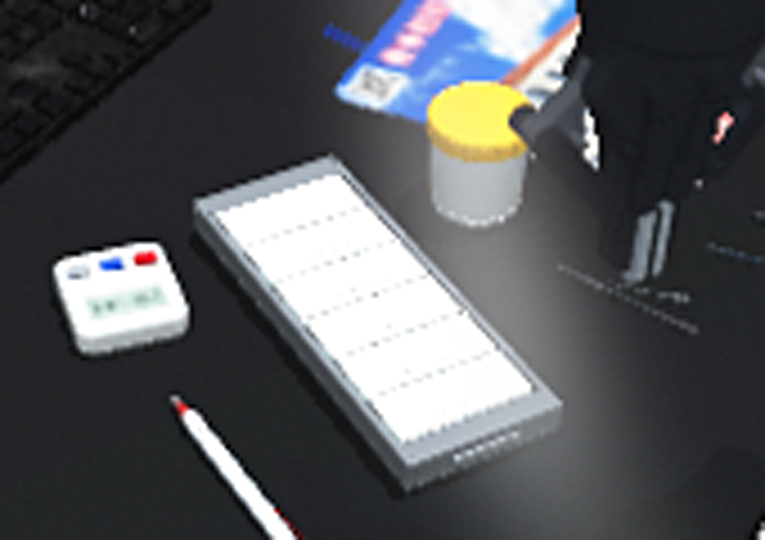

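All six covers are flush, the tray has not moved (its corners are at the same pixels), and the bystanders are untouched.

```bash
python3 -c "from bench import ctrl;print(ctrl.hand_in())"
```

```text
the job is handed in; nothing more can be done
None
```

I stroked all six covers shut in one light pass and handed the job in: the last picture shows them flush, the tray in place and the cup, timer and pen untouched, but the hand-in returned no verdict.

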